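# Slide a glued-up drawer into the drawer clamp

## Task

Push the glued-up drawer box along the bed of the drawer clamp, in between the two red-faced clamping rails, until its leading end rests squarely against the white end stop; straighten it on the open part of the bed first, because neither the drawer nor the robot may touch either rail. Its joints are not clamped yet, so only push it gently from the outside with the fingers: do not pinch it, reach inside it, tip it or lift it. Leave the glue bottle, drill, packer tray and offcut where they stand, and finish clear of everything.

Things in the scene. Friction and masses are not known exactly. Their poses are not given: they have to be found in the camera images.
- clamp: Drawer clamp, fixed on the bench: grey bed 280 mm wide (its x) by 520 mm long (its y), surface 20 mm above the bench. Origin on the bench under the bed's middle. The lane runs along +y (roughly the robot's left), centre line x = 0; +x is roughly away from the robot. Open bed where y is below -20 mm. Blue cylinders 30 mm high outside the rails, x = 111 to 137 mm either side. No part moves.
- near_rail: Clamping rail on the robot's side, aluminium with red inner face at clamp x = -66 mm (outer -90), y = -20 to +240 mm, 34 mm high above the bed; the lane between the two rails is 132 mm wide. Origin: on the bed, on the lane's centre line, at half the rail's length; axes as the clamp's. Not to be touched.
- far_rail: The same rail on the lane's other side: red inner face at clamp x = +66 mm (outer +90), y = -20 to +240 mm, 34 mm high. Origin and axes as near_rail's. Not to be touched.
- stop_face (a point): Middle of the white end stop's face (clamp y = +200 mm), 20 mm above the bed, on the lane's centre line; the stop is 120 mm wide, 40 mm high. Axes as the clamp's.
- lane_mouth (a point): The point on the bed surface, on the lane's centre line, where the rails begin (clamp y = -20 mm). Axes as the clamp's.
- drawer: Drawer box, loose on the open bed: open-topped, pale wood, 110 mm wide (its x), 160 long (its y), 80 high, walls 10 mm, about 0.4 kg. Origin: centre of its underside. Its +y end leads. It starts 145 to 165 mm before the clamp's middle, up to 35 mm off the centre line, turned up to 0.35 rad; home is clamp x = 0, y = +120 mm. Slides with friction of about 1 to 4 N.
- packer_tray: Bystander: a brown divided tray of wooden packers, 90 x 150 x 56 mm, origin at the centre of its underside. Not to be moved.
- glue_bottle: Bystander: a white bottle with orange cap, 60 mm across, 165 mm high, origin at the centre of its underside. Not to be moved.
- drill: Bystander: a grey and black cordless drill standing on its battery, about 200 mm high, up to 210 mm long, origin under its battery's centre. Not to be moved.
- offcut: Bystander: a dark wooden offcut 50 x 140 x 35 mm, origin at the centre of its underside. Not to be moved.
Things that resemble listed ones, but are neither listed nor needed, are in the scene too. Leave any turquoise look-alike of the drawer alone.

How it is judged (in metres and radians):
On the way:
1. the drawer's leading end is between the rails, the drawer flat on the bed (y of drawer in the frame of clamp between -0.06 and 0.1 m and z of drawer in the frame of clamp below 0.026 m), for 0.05 s.
At the end, for the whole second after the job is handed in: The drawer lies flat on the bed between the rails, at rest, its leading end within 5 mm of the end stop and square to it within 0.06 rad, its centre within 12 mm of the lane's centre line, clear of both rails (y of drawer in the frame of clamp above 0.115 m and x of drawer in the frame of clamp between -0.012 and 0.012 m and z of drawer in the frame of clamp below 0.024 m and angle between the y axis of drawer and the y axis of clamp, either way round below 0.06 rad and angle between drawer's own z axis and vertical below 0.03 rad and linear speed of drawer below 0.01 m/s); the robot touches nothing.
It fails at once if the drawer or the robot touches a clamping rail (contact force between any of near_rail, far_rail and anything else above 0.2 N).
It fails at once if the drawer is lifted, carried or tipped (z of drawer in the frame of clamp above 0.03 m or angle between drawer's own z axis and vertical above 0.1 rad).
It fails at once if the drawer is pinched or the fingers reach inside it (x of the grasp point in the frame of drawer between -0.052 and 0.052 m and y of the grasp point in the frame of drawer between -0.077 and 0.077 m and z of the grasp point in the frame of drawer below 0.085 m and contact force between the fingers and drawer above 0.3 N).
It fails at once if the drawer is pushed roughly (over 35 N) (contact force between the fingers and drawer above 35 N).
It fails at once if the packer tray, glue bottle, drill or offcut is moved more than 15 mm (distance of any of packer_tray, glue_bottle, drill, offcut from where it was at the start of the episode above 0.015 m).
It also fails if it takes over 72 s, if anything falls off the work surface, if the arm or the gripper's body presses on something with over 40 N, if the wrist force passes 120 N, or if a joint passes its speed limit or range.

## Robot

A 6-joint arm with a two-finger parallel gripper is mounted at the origin on the work surface. World frame = base frame: x ahead of the robot, y to its left, z up, the work surface at z = 0. Lengths are in mm, angles in degrees, forces in N, time in s.
With the tool pointing down it reaches from about 300 to 850 mm from the base axis. Payload 4.2 kg.
Tool frame: the origin (TCP) lies midway between the tips of the shut fingers; the grasp point (between the pads) lies 19 mm behind it; x points along the fingers, z is the direction in which the jaws open and shut, and the axes are right-handed (so a half turn about x gives the same grasp; the last joint's range is limited). The gripper opens to 91 mm and grips with 3 to 60 N. Pads are 32 mm wide; open, the fingers measure 118 mm over their backs; the gripper's body (76 mm by 178 mm) begins 60 mm behind the grasp point.
Start: joints at [63.197, 18.312, 89.639, -0, 72.044, -1.146], TCP at [248.97, 518.321, 213.976] pointing down, gripper open.
Joint ranges: [-177.97, 177.97], [-48.28, 115.42], [12.27, 149.76], [-77.06, 257.06], [2.81, 150.46], [-146.56, 146.56]. Speed limits (degrees/s): [147.25, 147.25, 180, 180, 180, 180].

## Interface

Orientations are given as [roll, pitch, yaw] about the fixed x, y, z axes, in that order (R = Rz(yaw) Ry(pitch) Rx(roll)).
In Python, from workcell import env gives the robot as it stands.
- The arm moves only by the tool send_rows, never from a script. Its argument "commands" is a list that holds one entry, the list of rows, each a list of 6 numbers: the shift along the tool's x, y, z normalised to -1 to 1, where 1 is 0.1 m, then the turn, a rotation vector about the tool's x, y, z normalised to -1 to 1, where 1 is 2 pi rad. In form: [[[x, y, z, wx, wy, wz], ...]]. A call has 1 to 20 rows; each row is the pose to reach, as a shift and turn from the pose commanded when the call began, along the tool's axes at that moment, turning the shorter way round; what a row does not reach only later rows make up. A row lasts 1/8 s, in which the tool goes at most 62.5 mm and 10.7 degrees, less where a joint would pass 70% of its speed; a pose out of reach is approached as far as the arm can. A call with a number of a shift or a turn outside -1 to 1 is refused whole. A call with a gripper value outside its range is refused whole. "jaw" is the closure, from -1 (fully open) to 1 (shut), so that 0 is half open, set as the call begins (left out, the last holds). The fingers move at their own pace and stop on an object; "force" is the grip in N (left out, the last holds). Time passes only in rows, so rows that repeat a pose let the fingers close. It gives the time, the measured TCP pose, the force and the opening at its end, in the units of the state.
- env.state(): the state, without advancing time (a new reading comes with each control period).
- env.grab_frame(name): name is "scene" or "top" or "wrist"; returns (picture, depth): 480x640x3 uint8, red, green, blue; 480x640 float32, mm along the optical axis (not along the pixel's ray), 0 where there is no reading.
- env.get_calibration(name): a dict with "mtx" (3x3 intrinsics, pixels), "camera_from_world" (4x4, takes a point from world to camera coordinates). Camera axes: x right, y up, looking along -z (the intrinsics and any distortion apply to the point x, -y, -z); pixel columns grow to the right and rows downward; lengths in mm; the calibration is good to about 2 mm. A picture is of the moment at which its call begins: read the wrist's pose just before it. get_calibration takes no time and is no camera call; for the wrist camera it gives the pose at the moment of the call.
- env.job_done(): hands the job in, once; it reports no verdict.
The state is a dict: "time_s": time; "qpos": joint angles; "qvel": joint speeds; "effort": joint torques, N m; "ee_pos": TCP position; "ee_rot": TCP orientation; "force": force on the tool from outside, world axes, zero at the start; "torque": the same for the moment, N m; "gripper_width": finger opening in mm.
Only numpy, scipy, OpenCV 4.12 (cv2) and the standard library are available. Lean on these libraries where they do the work, as an engineer would, in place of code of your own. Each camera call takes 0.05 s, during which the arm holds its last target.

## Working session

There is one attempt and no reset: what is moved stays moved. The work goes in short steps, Python scripts to look and compute and a tool call to move; the robot and the scene stay as the last step left them, time stands still between calls to the robot, and variables do not carry over. Pictures are saved under pics/ and viewed, and the job is handed in when it is done.

Besides the shell and the picture viewer there is one more tool, called after ">>>" as a command line: name --argument value ..., lists and objects as JSON in quotes. send_rows: Moves the arm, as the interface text tells. Its arguments: {"type":"object","properties":{"commands":{"type":"array","items":{"type":"array","items":{"type":"array","items":{"type":"number","minimum":-1,"maximum":1}}}},"jaw":{"type":"number"},"force":{"type":"number"}},"required":["commands"]}

```bash
ls; mkdir -p pics; python3 - <<'E'
from workcell import env
import cv2,numpy as np
print(env.state())
for n in ("scene","top"):
    p,d=env.grab_frame(n); cv2.imwrite(f"pics/{n}0.png",p[:,:,::-1]); np.save(f"pics/{n}0.npy",d)
    c=env.get_calibration(n); print(n,c)
E
```

```text
pics
{'time_s': 0.0, 'qpos': array([ 6.31987621e+01,  1.83529022e+01,  8.97047030e+01, -3.42574850e-03,
        7.20420834e+01, -1.14639356e+00]), 'qvel': array([-0.01007488, -0.07949755,  0.09568937,  0.01443806, -0.08130875,
        0.04388374]), 'effort': array([-1.22574693e-03, -4.12453866e+01, -2.31970024e+01,  7.25435000e-02,
        4.56866424e-02, -1.18841376e-04]), 'ee_pos': array([248.74976908, 517.87679111, 213.11915933]), 'ee_rot': array([-179.27509573,   89.90025828, -114.92888104]), 'force': array([0.27409364, 0.36407422, 0.725813  ]), 'torque': array([0.00437843, 0.03603716, 0.04309752]), 'gripper_width': 91.4622757067812}
scene {'mtx': array([[475.35372512,   0.        , 318.19558433],
       [  0.        , 475.35372512, 242.77986845],
       [  0.        ,   0.        ,   1.        ]]), 'camera_from_world': array([[ 5.94027908e-01,  8.04286346e-01,  1.59473619e-02,
        -3.41567300e+02],
       [-6.07136033e-01,  4.35235512e-01,  6.64797628e-01,
         2.72062506e+02],
       [ 5.27746796e-01, -4.04590562e-01,  7.46853262e-01,
        -1.55881295e+03],
       [ 0.00000000e+00,  0.00000000e+00,  0.00000000e+00,
         1.00000000e+00]])}
top {'mtx': array([[529.30091306,   0.        , 316.66241531],
       [  0.        , 529.30091306, 248.49125903],
       [  0.        ,   0.        ,   1.        ]]), 'camera_from_world': array([[-2.55985926e-02, -9.99635535e-01,  8.57376633e-03,
         3.47821772e+01],
       [ 9.87963242e-01, -2.39889909e-02,  1.52817412e-01,
        -5.39178605e+02],
       [-1.52556039e-01,  1.23824766e-02,  9.88217248e-01,
        -1.24352217e+03],
       [ 0.00000000e+00,  0.00000000e+00,  0.00000000e+00,
         1.00000000e+00]])}
```

View pics/scene0.png

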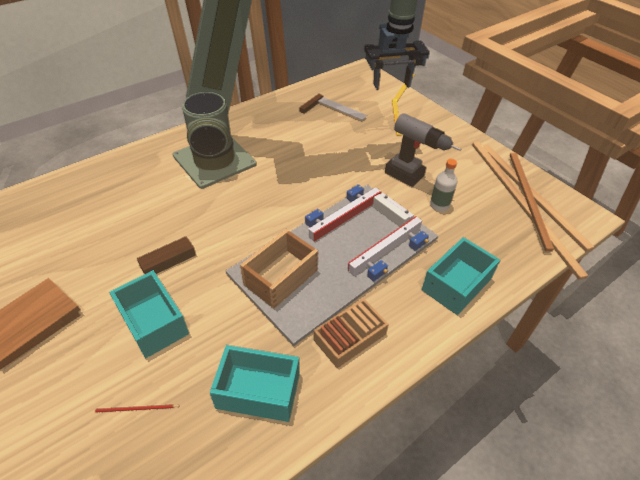

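View pics/top0.png

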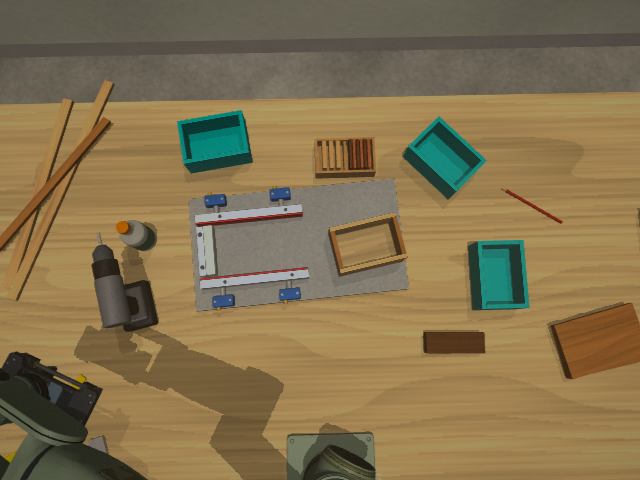

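The pale-wood box on the bed at top (368,244) is the drawer. The turquoise boxes at (214,141), (444,157) and (498,274) are look-alikes off the bed. An enlarged crop will confirm this and let me read off the corners.

```bash
python3 - <<'E'
import cv2
p=cv2.imread("pics/top0.png")
cv2.imwrite("pics/cropA.png",cv2.resize(p[165:325,310:420],None,fx=5,fy=5,interpolation=cv2.INTER_CUBIC)[:, :][:600] if 0 else cv2.resize(p[175:295,300:420],(600,600),interpolation=cv2.INTER_CUBIC))
cv2.imwrite("pics/cropB.png",cv2.resize(p[185:320,180:330],None,fx=4.4,fy=4.4,interpolation=cv2.INTER_CUBIC))
E
```

```text
(no output)
```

View pics/cropA.png

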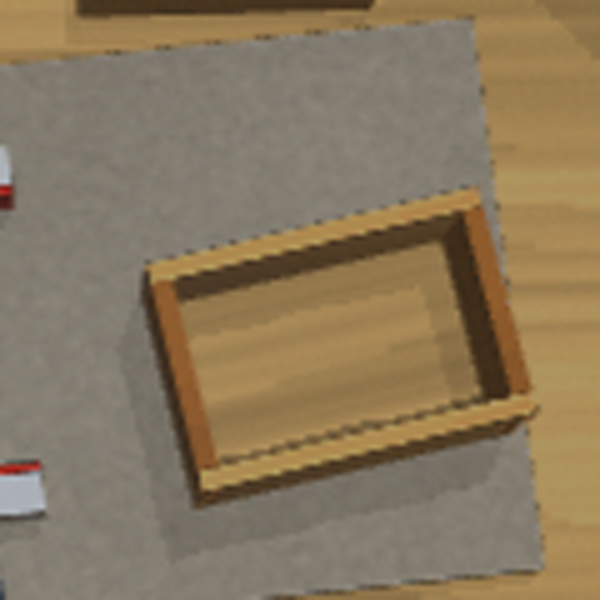

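View pics/cropB.png

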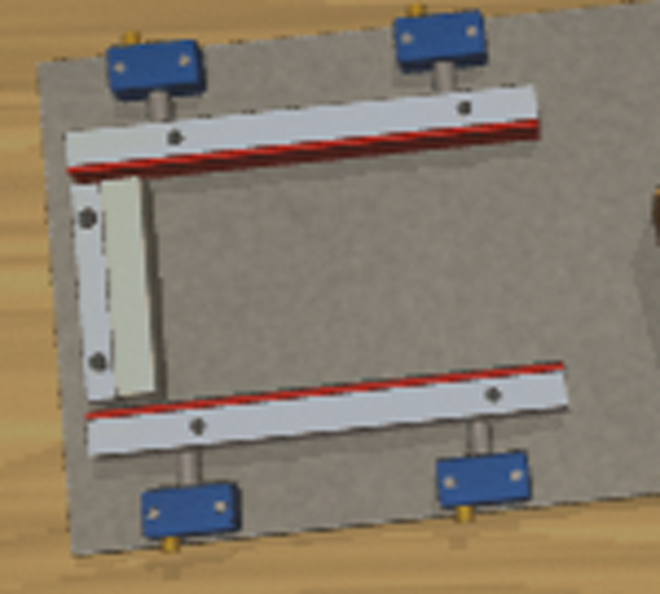

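```bash
cat > h.py <<'E'
import numpy as np, cv2
from scipy.optimize import least_squares
def proj(c,P):
    P=np.atleast_2d(P); T=c["camera_from_world"]; q=P@T[:3,:3].T+T[:3,3]; q=q*[1,-1,-1]
    u=q@c["mtx"].T; return u[:,:2]/u[:,2:]
def pose2(x,L):  # x,y,yaw ; L local pts incl. world z
    L=np.atleast_2d(np.array(L,float)); c,s=np.cos(x[2]),np.sin(x[2])
    return np.c_[L[:,0]*c-L[:,1]*s+x[0],L[:,0]*s+L[:,1]*c+x[1],L[:,2]]
def fit(c,L,uv,x0):
    r=least_squares(lambda x:(proj(c,pose2(x,L))-uv).ravel(),x0)
    return r.x,r.fun.reshape(-1,2)
def local(C,p):  # world point -> frame C
    c,s=np.cos(C[2]),np.sin(C[2]); d=np.array(p[:2])-C[:2]; return np.array([c*d[0]+s*d[1],-s*d[0]+c*d[1]])
DR=[[55,80,100],[55,-80,100],[-55,-80,100],[-55,80,100]]
E
python3 - <<'E'
from h import *
from workcell import env
c=env.get_calibration("top")
A=lambda q:(np.array(q,float)+.5)/5-.5+[300,175]
B=lambda q:(np.array(q,float)+.5)/4.4-.5+[180,185]
uv=np.r_[A([[473,18],[543,570]]),B([[38,62],[73,555],[66,132],[534,86],[68,168],[538,122],[88,412],[562,366],[90,457],[567,410],[140,178],[155,393]])]
L=[[140,-260,20],[-140,-260,20],[140,260,20],[-140,260,20],[90,240,54],[90,-20,54],[66,240,54],[66,-20,54],[-66,240,54],[-66,-20,54],[-90,240,54],[-90,-20,54],[60,200,60],[-60,200,60]]
C,r=fit(c,L,uv,[500,0,0.0]); print(C,np.degrees(C[2])); print(r.round(1))
D,r=fit(c,DR,A([[148,265],[476,189],[537,408],[202,490]]),[500,-100,0.1]); print(D,np.degrees(D[2]),r.round(1))
print("drawer in clamp",local(C,D),np.degrees(D[2]-C[2]))
np.save("C.npy",C)
E
```

```text
[5.57560385e+02 6.90820041e+01 7.81584305e-02] 4.478148202365924
[[ 0.   0.1]
 [ 0.4  0.1]
 [-0.2 -0. ]
 [-0.4  0.1]
 [-0.2 -0.2]
 [ 0.3 -0.3]
 [ 0.   1.3]
 [ 0.3  1.1]
 [-0.7  0. ]
 [ 0.4 -0.6]
 [-0.4 -0.1]
 [ 0.3 -0.7]
 [-0.1 -0.7]
 [ 0.3 -0.1]]
[ 5.43132390e+02 -9.70303169e+01  2.11462422e-01] 12.115904300891124 [[-0.5 -0.3]
 [ 0.2 -0.8]
 [ 0.2  0.7]
 [ 0.1  0.4]]
drawer in clamp [ -27.35381308 -164.478689  ] 7.6377560985252
```

```bash
cat >> h.py <<'E'
from scipy.spatial.transform import Rotation as Ro
C=None
try: C=np.load("C.npy")
except Exception: pass
def toolR(a): # a=angle(rad, world) of jaw axis z; tool x down
    x=np.array([0,0,-1.]); z=np.array([np.cos(a),np.sin(a),0]); return np.c_[x,np.cross(z,x),z]
def plan(st,tgt,a):
    """tgt world mm, a jaw angle. prints shift (units 0.1m) and turn units(2pi)"""
    R=Ro.from_euler("xyz",st["ee_rot"],degrees=True).as_matrix()
    best=None
    for k in (0,np.pi):
        rv=Ro.from_matrix(R.T@toolR(a+k)).as_rotvec()
        if best is None or np.linalg.norm(rv)<np.linalg.norm(best): best=rv
    sh=R.T@(np.array(tgt)-st["ee_pos"])
    print("shift",(sh/100).round(3),"turn",(best/2/np.pi).round(4),"deg",np.degrees(np.linalg.norm(best)).round(1))
def W(x,y,z): return pose2(C,[[x,y,z]])[0]
E
python3 - <<'E'
from h import *
from workcell import env
s=env.state()
R=Ro.from_euler("xyz",s["ee_rot"],degrees=True).as_matrix(); print(R.round(3))
print("side-start",W(-120,-160,300),W(-120,-160,45)); plan(s,W(-120,-160,300),C[2]+np.pi/2)
c=env.get_calibration("top"); d=np.load("pics/top0.npy")
# drill top & bottle approx positions from depth
T=np.linalg.inv(c["camera_from_world"]);K=c["mtx"]
for u,v in [(110,290),(105,260),(135,235),(140,300),(140,165),(445,342),(345,155)]:
    z=d[v,u]; p=T@[(u-K[0,2])/K[0,0]*z,-(v-K[1,2])/K[1,1]*z,-z,1]; print(u,v,p[:3].round())
E
```

```text
[[-0.001 -0.901  0.433]
 [-0.001  0.433  0.901]
 [-1.     0.    -0.002]]
side-start [450.419344   -99.79901098 300.        ] [450.419344   -99.79901098  45.        ]
shift [-0.861 -4.492 -4.696] turn [-0.0837 -0.0002 -0.0001] deg 30.1
110 290 [438. 457. 202.]
105 260 [501. 470. 202.]
135 235 [569. 436. 117.]
140 300 [424. 438.  64.]
140 165 [771. 465.   9.]
445 342 [ 308. -278.   37.]
345 155 [774. -55.  41.]
```

>>> send_rows --commands '[[[-0.86,0,0,0,0,0],[-0.86,-0.45,-0.47,0,0,0],[-0.86,-0.9,-0.94,0,0,0],[-0.86,-0.9,-0.94,0,0,0]]]' --jaw -1

```text
time_s: 0.6
ee_pos: [289.8, 391.8, 300.5]
ee_rot: [-75.1, 90.0, -10.9]
force: [-0.4, 0.7, 0.3]
gripper_width: 91.1
```

>>> send_rows --commands '[[[0,-0.45,-0.47,0,0,0],[0,-0.9,-0.94,0,0,0],[0,-0.9,-0.94,0,0,0]]]'

```text
time_s: 0.98
ee_pos: [330.3, 268.8, 299.8]
ee_rot: [166.6, 90.0, -129.3]
force: [-0.4, 0.4, 0.4]
gripper_width: 91.0
```

>>> send_rows --commands '[[[0,-0.45,-0.47,0,0,0],[0,-0.9,-0.94,0,0,0],[0,-0.9,-0.94,0,0,0]]]'

```text
time_s: 1.35
ee_pos: [371.3, 145.7, 299.7]
ee_rot: [80.6, 90.0, 144.7]
force: [-0.5, 0.9, -0.4]
gripper_width: 91.2
```

>>> send_rows --commands '[[[0,-0.45,-0.47,0,0,0],[0,-0.9,-0.94,0,0,0],[0,-0.9,-0.94,0,0,0]]]'

```text
time_s: 1.72
ee_pos: [412.1, 22.4, 299.5]
ee_rot: [64.4, 90.0, 128.6]
force: [-0.3, 0.9, 0.3]
gripper_width: 91.2
```

>>> send_rows --commands '[[[0,-0.45,-0.47,-0.03,0,0],[0,-0.88,-0.94,-0.06,0,0],[0,-0.88,-0.94,-0.084,0,0],[0,-0.88,-0.94,-0.084,0,0]]]'

```text
time_s: 2.22
ee_pos: [450.4, -98.1, 299.3]
ee_rot: [19.4, 89.9, 113.9]
force: [0.1, -0.2, -0.6]
gripper_width: 91.5
```

```bash
python3 - <<'E'
from h import *
from workcell import env
s=env.state(); print(s["time_s"],s["ee_pos"],s["qpos"],s["force"])
plan(s,W(-120,-160,150),C[2]+np.pi/2)
E
```

```text
2.225 [450.40222928 -98.08128744 299.28978613] [-1.37789061e+01  5.26486314e+00  9.43720929e+01  8.93653408e-02
  8.04311921e+01 -1.08364910e+02] [ 0.05871043 -0.15580157 -0.57878668]
shift [ 1.493  0.    -0.02 ] turn [ 0.0003  0.0003 -0.0001] deg 0.1
```

>>> send_rows --commands '[[[0.5,0,0,0,0,0],[0.9,0,0,0,0,0],[0.9,0,0,0,0,0]]]'

```text
time_s: 2.6
ee_pos: [447.5, -96.5, 207.6]
ee_rot: [61.9, 89.6, 156.5]
force: [0.4, 0.7, 0.9]
gripper_width: 91.2
```

>>> send_rows --commands '[[[0.4,0,0,0,0,0],[0.8,0,0,0,0,0],[0.8,0,0,0,0,0]]]'

```text
time_s: 2.98
ee_pos: [448.8, -97.9, 129.6]
ee_rot: [61.1, 89.8, 155.7]
force: [0.2, -0.2, 0.2]
gripper_width: 91.3
```

```bash
python3 - <<'E'
from h import *
from workcell import env
s=env.state(); print(s["time_s"],s["ee_pos"],s["force"],local(C,s["ee_pos"]))
p,d=env.grab_frame("top"); cv2.imwrite("pics/t1.png",cv2.resize(p[120:340,260:540],None,fx=2.8,fy=2.7)[:,:,::-1])
p,d=env.grab_frame("scene"); cv2.imwrite("pics/s1.png",p[:,:,::-1])
plan(s,W(-120,-160,45),C[2]+np.pi/2)
E
```

```text
2.975 [448.76574797 -97.86976523 129.58186137] [ 0.16793617 -0.15904969  0.20984211] [-121.49791456 -157.94753295]
shift [ 0.846 -0.017 -0.022] turn [ 0.0004  0.0003 -0.0005] deg 0.2
```

View pics/t1.png

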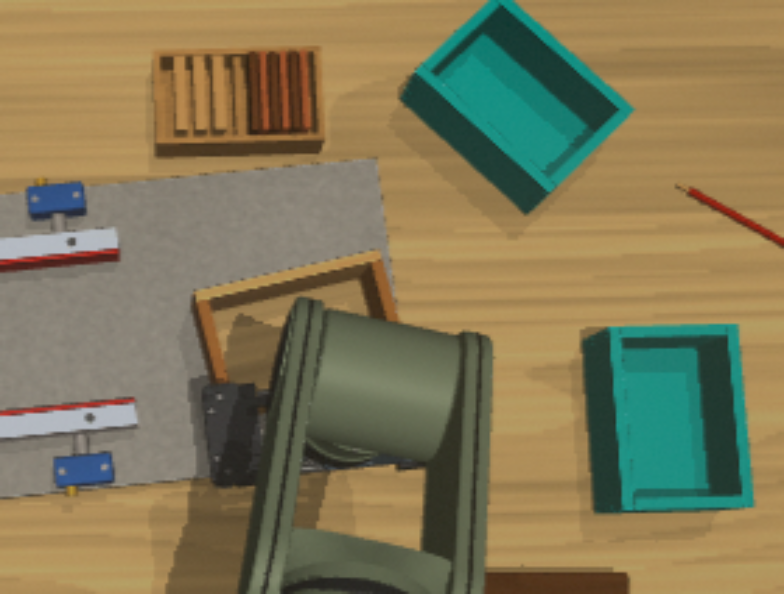

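View pics/s1.png

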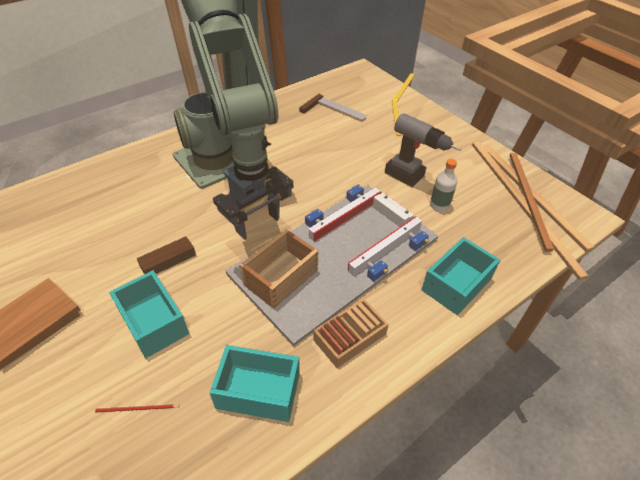

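>>> send_rows --commands '[[[0.45,-0.01,0,0,0,0],[0.84,-0.01,0,0,0,0],[0.84,-0.01,0,0,0,0],[0.84,-0.01,0,0,0,0]]]'

```text
time_s: 3.58
ee_pos: [452.5, -99.6, 48.2]
ee_rot: [-106.7, 89.7, -12.1]
force: [-0.1, -0.8, 0.0]
gripper_width: 91.4
```

>>> send_rows --commands '[[[0,-0.04,0,0,0,0],[0,-0.08,0,0,0,0],[0,-0.12,0,0,0,0],[0,-0.15,0,0,0,0],[0,-0.18,0,0,0,0],[0,-0.2,0,0,0,0]]]'

```text
time_s: 4.32
ee_pos: [470.1, -97.5, 45.7]
ee_rot: [62.1, 90.0, 156.7]
force: [-2.2, 1.0, -0.0]
gripper_width: 90.9
```

```bash
python3 - <<'E'
from h import *
from workcell import env
s=env.state(); print(s["time_s"],s["ee_pos"],s["force"],local(C,s["ee_pos"]))
p,d=env.grab_frame("scene"); cv2.imwrite("pics/s2.png",cv2.resize(p[150:330,180:380],None,fx=4,fy=3.3)[:,:,::-1])
plan(s,W(-71,-160,45),C[2]+np.pi/2)
E
```

```text
4.325 [470.11977239 -97.48608447  45.72237737] [-2.21436967  1.00572447 -0.01191036] [-100.17912268 -159.23232181]
shift [ 0.007 -0.292 -0.008] turn [ 0.0003  0.0001 -0.0001] deg 0.1
```

View pics/s2.png

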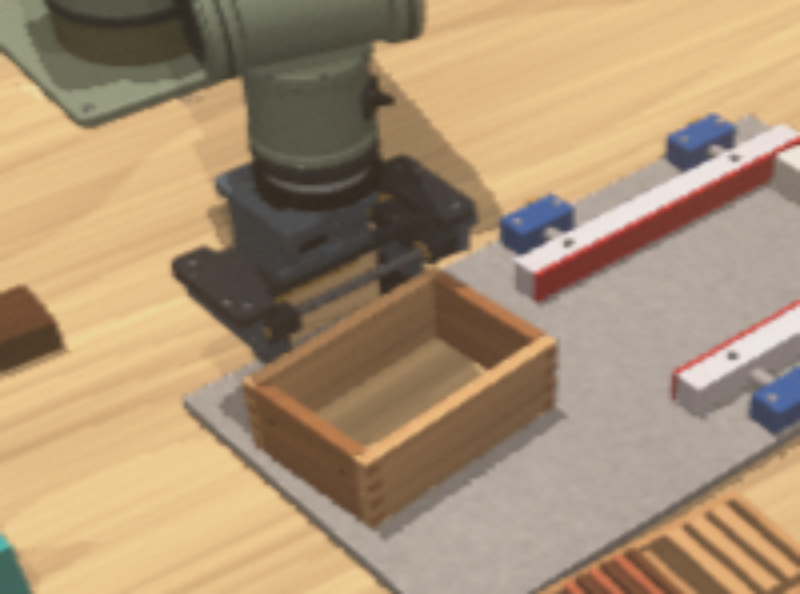

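The fingers touch the near side with about 2 N. I'll continue the slow push until the drawer is square and centred.

>>> send_rows --commands '[[[0,-0.03,0,0,0,0],[0,-0.06,0,0,0,0],[0,-0.09,0,0,0,0],[0,-0.12,0,0,0,0],[0,-0.15,0,0,0,0],[0,-0.18,0,0,0,0],[0,-0.21,0,0,0,0],[0,-0.24,0,0,0,0],[0,-0.27,0,0,0,0],[0,-0.29,0,0,0,0],[0,-0.29,0,0,0,0]]]'

```text
time_s: 5.75
ee_pos: [499.6, -95.4, 46.0]
ee_rot: [-95.2, 90.0, -0.6]
force: [-1.6, 0.2, -0.6]
gripper_width: 91.3
```

```bash
python3 - <<'E'
from h import *
from workcell import env
s=env.state(); print(s["time_s"],s["ee_pos"],s["force"],local(C,s["ee_pos"]))
plan(s,W(-110,-160,45),C[2]+np.pi/2)
E
```

```text
5.75 [499.60717959 -95.35576918  45.95032381] [-1.56986854  0.19520471 -0.58247245] [ -70.61540246 -159.41085371]
shift [ 0.009  0.394 -0.005] turn [ 0.0003 -0.      0.0001] deg 0.1
```

Backing off and rising, then moving toward the trailing end with a look.

>>> send_rows --commands '[[[0,0.1,0,0,0,0],[0,0.4,0,0,0,0],[0,0.6,0,0,0,0],[-0.4,0.6,0,0,0,0],[-0.9,0.6,0,0,0,0],[-1,0.6,0,0,0,0]]]'

```text
time_s: 6.5
ee_pos: [441.1, -100.7, 149.2]
ee_rot: [-107.9, 89.6, -13.3]
force: [-0.7, 0.1, -0.4]
gripper_width: 91.1
```

>>> send_rows --commands '[[[-0.3,0.3,-0.3,0,0,0],[-0.4,0.6,-0.6,0,0,0],[-0.4,0.9,-0.9,0,0,0],[-0.4,0.9,-0.9,0,0,0]]]'

```text
time_s: 7.0
ee_pos: [354.9, -198.0, 185.4]
ee_rot: [68.8, 89.9, 163.2]
force: [-0.3, 0.3, 0.4]
gripper_width: 91.0
```

```bash
python3 - <<'E'
from h import *
from workcell import env
s=env.state(); print(s["time_s"],s["ee_pos"],s["qpos"],local(C,s["ee_pos"]))
p,d=env.grab_frame("top"); cv2.imwrite("pics/t2.png",p[:,:,::-1]); cv2.imwrite("pics/t2c.png",cv2.resize(p[175:295,300:420],(600,600),interpolation=cv2.INTER_CUBIC)[:,:,::-1])
E
```

```text
7.0 [ 354.85284358 -197.99934155  185.37775268] [-3.07718557e+01  4.35790860e+00  1.12258124e+02 -1.39607175e-02
  6.34343021e+01 -1.25113947e+02] [-222.94212534 -250.43881777]
```

View pics/t2c.png

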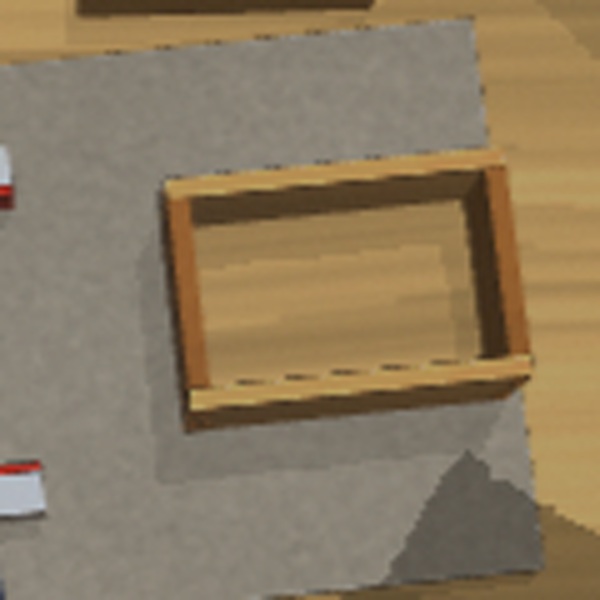

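```bash
python3 - <<'E'
from h import *
from workcell import env
c=env.get_calibration("top")
A=lambda q:(np.array(q,float)+.5)/5-.5+[300,175]
D,r=fit(c,DR,A([[166,183],[504,150],[531,366],[190,408]]),[500,-100,0.1]); print(r.round(1))
print("drawer in clamp",local(C,D),np.degrees(D[2]-C[2]))
s=env.state()
R=Ro.from_euler("xyz",s["ee_rot"],degrees=True).as_matrix()
for a in (C[2],C[2]+np.pi): print((Ro.from_matrix(R.T@toolR(a)).as_rotvec()/2/np.pi).round(3))
print(W(0,-300,60)); plan(s,W(0,-300,60),C[2])
E
```

```text
[[-0.4 -0.8]
 [-0.3 -1.3]
 [ 0.5  1.5]
 [ 0.2  0.5]]
drawer in clamp [   1.04156519 -171.0931952 ] 0.26290608262740933
[ 0.25  0.   -0.  ]
[-0.25  0.    0.  ]
[ 580.98404932 -230.00215121   60.        ]
shift [ 1.253 -2.22  -0.501] turn [ 2.498e-01  1.000e-04 -1.000e-04] deg 89.9
```

>>> send_rows --commands '[[[0,-0.1,-0.1,0.028,0,0],[0,-0.2,-0.2,0.056,0,0],[0,-0.3,-0.3,0.084,0,0],[0,-0.4,-0.4,0.112,0,0],[0,-0.6,-0.5,0.14,0,0],[0,-0.7,-0.5,0.168,0,0],[0,-0.8,-0.5,0.196,0,0],[0,-0.9,-0.5,0.224,0,0],[0,-1,-0.5,0.25,0,0],[0,-1,-0.5,0.25,0,0]]]' --jaw -0.35

```text
time_s: 8.3
ee_pos: [461.4, -237.7, 185.1]
ee_rot: [121.8, 89.9, 126.6]
force: [-0.6, -0.5, -0.3]
gripper_width: 61.7
```

```bash
python3 - <<'E'
from h import *
from workcell import env
s=env.state(); print(s["time_s"],s["ee_pos"],s["qpos"],local(C,s["ee_pos"]),s["gripper_width"])
plan(s,W(0,-300,60),C[2])
E
```

```text
8.3 [ 461.38987387 -237.67696708  185.10333411] [-2.85421255e+01  1.45248490e+01  9.94426704e+01  3.04590655e-02
  6.60926816e+01 -3.33681047e+01] [-119.82831751 -298.31360681] 61.677607094624385
shift [ 1.25  -0.025  1.199] turn [ 0.0009 -0.0001 -0.0002] deg 0.3
```

>>> send_rows --commands '[[[0,-0.02,0.5,0,0,0],[0,-0.02,1,0,0,0],[0,-0.02,1,0,0,0]]]'

```text
time_s: 8.68
ee_pos: [562.8, -231.8, 184.7]
ee_rot: [87.8, 90.0, 92.7]
force: [0.0, -0.8, -1.3]
gripper_width: 61.4
```

>>> send_rows --commands '[[[0.4,0,0.2,0,0,0],[0.9,0,0.2,0,0,0],[0.9,0,0.2,0,0,0],[0.9,0,0.2,0,0,0]]]'

```text
time_s: 9.18
ee_pos: [580.5, -231.6, 97.6]
ee_rot: [-26.9, 89.9, -22.3]
force: [0.2, -0.0, 1.1]
gripper_width: 61.7
```

```bash
python3 - <<'E'
from h import *
from workcell import env
s=env.state(); print(s["time_s"],s["ee_pos"],s["qpos"],local(C,s["ee_pos"]),s["force"])
plan(s,W(0,-300,58),C[2])
E
```

```text
9.175 [ 580.54698001 -231.57911486   97.60491594] [-2.28017427e+01  2.77905446e+01  9.22506305e+01  1.13670952e-03
  5.98501206e+01 -2.74244418e+01] [  -0.55886257 -301.53802359] [ 0.19535467 -0.02938328  1.12891728]
shift [0.396 0.016 0.005] turn [0.0004 0.0003 0.0001] deg 0.2
```

>>> send_rows --commands '[[[0.2,0,0.01,0,0,0],[0.4,0,0.01,0,0,0],[0.4,0.1,0.01,0,0,0],[0.4,0.2,0.01,0,0,0],[0.4,0.25,0.01,0,0,0],[0.4,0.3,0.01,0,0,0],[0.4,0.33,0.01,0,0,0],[0.4,0.36,0.01,0,0,0],[0.4,0.39,0.01,0,0,0],[0.4,0.42,0.01,0,0,0]]]'

```text
time_s: 10.42
ee_pos: [578.2, -189.5, 56.1]
ee_rot: [-30.1, 90.0, -25.6]
force: [-0.1, -3.3, 1.9]
gripper_width: 61.8
```

>>> send_rows --commands '[[[0,0.04,0,0,0,0],[0,0.08,0,0,0,0],[0,0.12,0,0,0,0],[0,0.16,0,0,0,0],[0,0.2,0,0,0,0],[0,0.24,0,0,0,0],[0,0.28,0,0,0,0],[0,0.32,0,0,0,0],[0,0.36,0,0,0,0],[0,0.4,0,0,0,0],[0,0.44,0,0,0,0],[0,0.48,0,0,0,0],[0,0.5,0,0,0,0]]]'

```text
time_s: 12.05
ee_pos: [573.8, -139.1, 55.9]
ee_rot: [127.3, 90.0, 131.9]
force: [-0.2, -3.6, 1.2]
gripper_width: 61.7
```

```bash
python3 - <<'E'
from h import *
from workcell import env
s=env.state(); print(s["time_s"],s["ee_pos"],local(C,s["ee_pos"]),s["force"])
p,d=env.grab_frame("top"); cv2.imwrite("pics/t3.png",p[:,:,::-1]); cv2.imwrite("pics/t3c.png",cv2.resize(p[175:295,280:400],(600,600),interpolation=cv2.INTER_CUBIC)[:,:,::-1])
p,d=env.grab_frame("scene"); cv2.imwrite("pics/s3.png",cv2.resize(p[150:330,200:420],None,fx=3.6,fy=3.3)[:,:,::-1])
E
```

```text
12.05 [ 573.83224529 -139.14702048   55.90114492] [-3.61040519e-02 -2.08863828e+02] [-0.21302798 -3.55156947  1.22119031]
```

View pics/t3c.png

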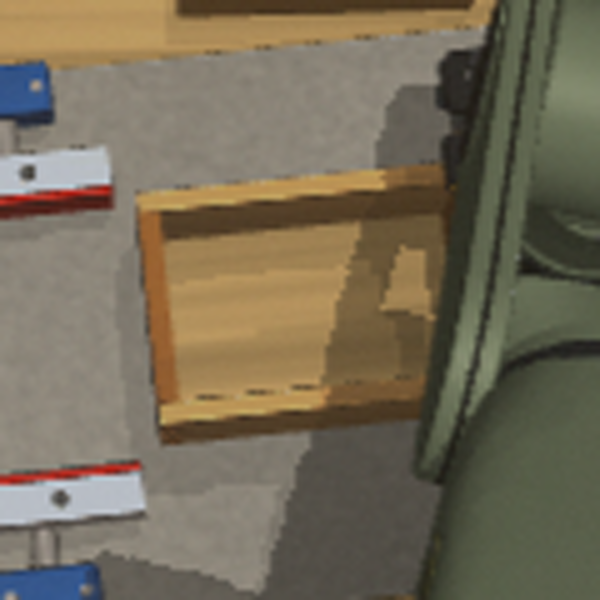

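View pics/s3.png

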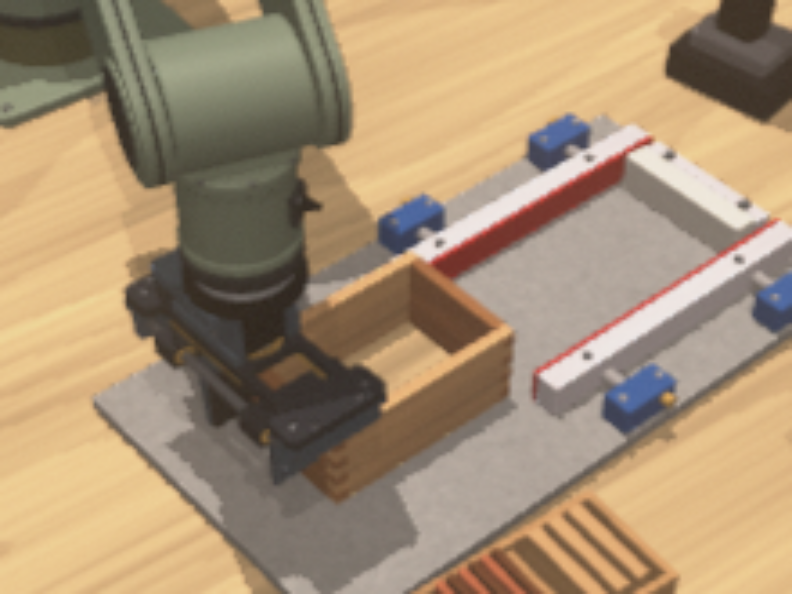

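```bash
python3 - <<'E'
from h import *
from workcell import env
c=env.get_calibration("top")
A=lambda q:(np.array(q,float)+.5)/5-.5+[280,175]
L=[DR[0],DR[3],[55,-65,100]]
uv=A([[138,196],[161,424],[438,164]])
# third: only line constraint -> project distance
def f(x):
    p=proj(c,pose2(x,DR)); n=p[1]-p[0]; n=np.array([-n[1],n[0]])/np.linalg.norm(n)
    return np.r_[p[0]-uv[0],p[3]-uv[1],(uv[2]-p[0])@n]
r=least_squares(f,[560,-40,.08]); print(r.x,r.fun.round(2)); print(local(C,r.x),np.degrees(r.x[2]-C[2]))
E
```

```text
[ 5.65753293e+02 -4.17520149e+01  7.72055378e-02] [-0.08 -0.42  0.08  0.38 -0.03]
[  -0.48589969 -111.13535628] -0.054596731502776136
```

Drawer is at x = -0.5, y = -111, yaw about 0. Continuing into the lane.

>>> send_rows --commands '[[[0,0.05,0,0,0,0],[0,0.1,0,0,0,0],[0,0.15,0,0,0,0],[0,0.2,0,0,0,0],[0,0.25,0,0,0,0],[0,0.3,0,0,0,0],[0,0.35,0,0,0,0],[0,0.4,0,0,0,0],[0,0.45,0,0,0,0],[0,0.5,0,0,0,0],[0,0.54,0,0,0,0],[0,0.58,0,0,0,0],[0,0.62,0,0,0,0],[0,0.66,0,0,0,0],[0,0.7,0,0,0,0],[0,0.7,0,0,0,0]]]'

```text
time_s: 14.15
ee_pos: [568.3, -69.1, 56.0]
ee_rot: [78.6, 90.0, 83.2]
force: [-0.5, -0.4, -0.7]
gripper_width: 61.6
```

```bash
python3 - <<'E'
from h import *
from workcell import env
s=env.state(); print(s["time_s"],s["ee_pos"],local(C,s["ee_pos"]),s["force"])
p,d=env.grab_frame("top"); cv2.imwrite("pics/t4.png",p[:,:,::-1]); cv2.imwrite("pics/t4c.png",cv2.resize(p[175:295,240:360],(600,600),interpolation=cv2.INTER_CUBIC)[:,:,::-1])
plan(s,W(0,0,58),C[2])
E
```

```text
14.15 [568.32104304 -69.13368658  56.04444999] [-6.39189238e-02 -1.38633924e+02] [-0.49356661 -0.35778897 -0.71205432]
shift [-0.019  1.386  0.003] turn [ 0.0003  0.     -0.0001] deg 0.1
```

View pics/t4c.png

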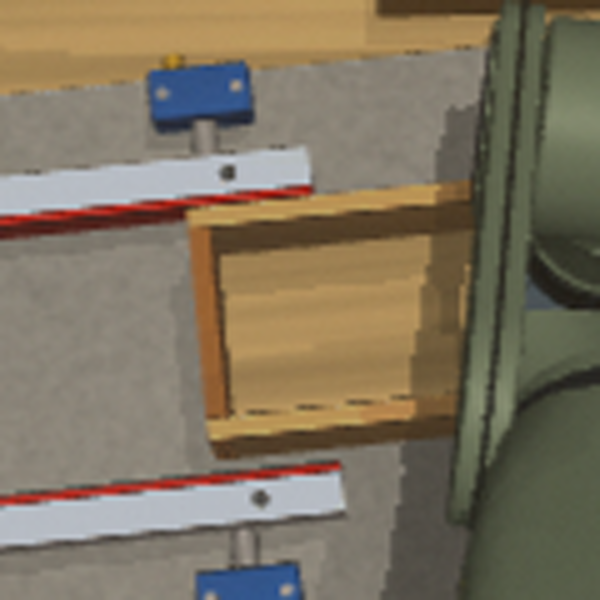

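```bash
cat >> h.py <<'E'
def lead(c,uv):
    uv=np.array(uv)
    def f(x):
        p=proj(c,pose2(x,DR)); n=p[1]-p[0]; n=np.array([-n[1],n[0]])/np.linalg.norm(n)
        return np.r_[p[0]-uv[0],p[3]-uv[1],(uv[2]-p[0])@n]
    r=least_squares(f,[560,-40,.08]); print(r.fun.round(2),local(C,r.x),np.degrees(r.x[2]-C[2]))
E
python3 - <<'E'
from h import *
from workcell import env
A=lambda q:(np.array(q,float)+.5)/5-.5+[240,175]
lead(env.get_calibration("top"),A([[188,213],[210,441],[470,181]]))
E
```

```text
[-0.11 -0.47  0.1   0.41 -0.05] [ -0.89876516 -40.87269721] 0.23942437542506825
```

>>> send_rows --commands '[[[0,0.05,0,0,0,0],[0,0.1,0,0,0,0],[0,0.15,0,0,0,0],[0,0.2,0,0,0,0],[0,0.25,0,0,0,0],[0,0.3,0,0,0,0],[0,0.35,0,0,0,0],[0,0.4,0,0,0,0],[0,0.45,0,0,0,0],[0,0.5,0,0,0,0],[0,0.55,0,0,0,0],[0,0.6,0,0,0,0],[0,0.65,0,0,0,0],[0,0.7,0,0,0,0],[0,0.75,0,0,0,0],[0,0.8,0,0,0,0],[0,0.85,0,0,0,0],[0,0.9,0,0,0,0],[0,0.9,0,0,0,0]]]'

```text
time_s: 16.58
ee_pos: [560.8, 20.9, 55.7]
ee_rot: [116.7, 89.9, 121.3]
force: [-0.3, 0.4, -0.3]
gripper_width: 61.8
```

```bash
python3 - <<'E'
from h import *
from workcell import env
s=env.state(); print(s["time_s"],s["ee_pos"],local(C,s["ee_pos"]),s["force"])
p,d=env.grab_frame("top"); cv2.imwrite("pics/t5.png",p[:,:,::-1]); cv2.imwrite("pics/t5c.png",cv2.resize(p[185:305,190:310],(600,600),interpolation=cv2.INTER_CUBIC)[:,:,::-1])
plan(s,W(0,20,58),C[2])
E
```

```text
16.575 [560.78829489  20.9144972   55.69933866] [ -0.54280966 -48.27249196] [-0.26282575  0.37115767 -0.27010021]
shift [-0.022  0.683  0.007] turn [ 0.0003 -0.0001 -0.0002] deg 0.1
```

View pics/t5c.png

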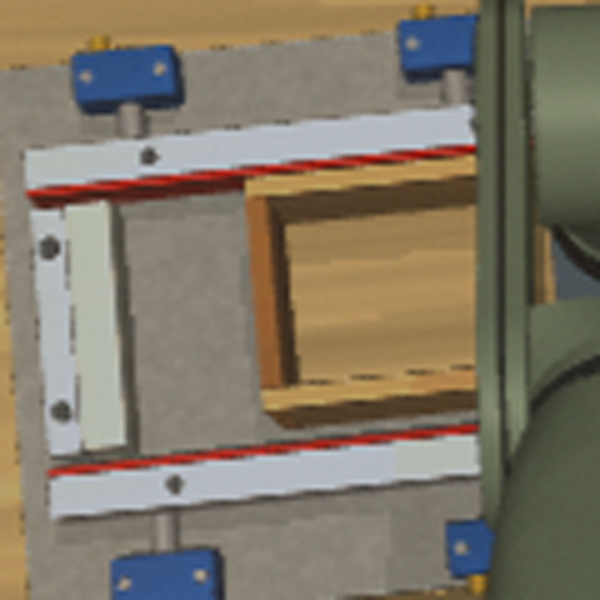

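```bash
python3 - <<'E'
from h import *
from workcell import env
A=lambda q:(np.array(q,float)+.5)/5-.5+[190,185]
lead(env.get_calibration("top"),A([[245,183],[264,411],[470,157]]))
E
```

```text
[-0.1  -0.55  0.09  0.49 -0.05] [-1.2147354  49.54143105] 0.12812394399009333
```

>>> send_rows --commands '[[[0,0.05,0,0,0,0],[0,0.1,0,0,0,0],[0,0.15,0,0,0,0],[0,0.2,0,0,0,0],[0,0.25,0,0,0,0],[0,0.3,0,0,0,0],[0,0.35,0,0,0,0],[0,0.4,0,0,0,0],[0,0.45,0,0,0,0],[0,0.5,0,0,0,0],[0,0.55,0,0,0,0],[0,0.6,0,0,0,0],[0,0.63,0,0,0,0],[0,0.65,0,0,0,0]]]'

```text
time_s: 18.38
ee_pos: [555.9, 85.0, 56.0]
ee_rot: [17.4, 90.0, 22.0]
force: [0.3, -1.7, -1.0]
gripper_width: 61.6
```

```bash
python3 - <<'E'
from h import *
from workcell import env
s=env.state(); print(s["time_s"],s["ee_pos"],local(C,s["ee_pos"]),s["force"])
p,d=env.grab_frame("top"); cv2.imwrite("pics/t6.png",p[:,:,::-1]); cv2.imwrite("pics/t6c.png",cv2.resize(p[185:305,180:300],(600,600),interpolation=cv2.INTER_CUBIC)[:,:,::-1])
E
```

```text
18.375 [555.91756039  84.98299683  55.95997802] [-0.39627802 15.98071985] [ 0.32988956 -1.74563774 -0.95777386]
```

View pics/t6c.png

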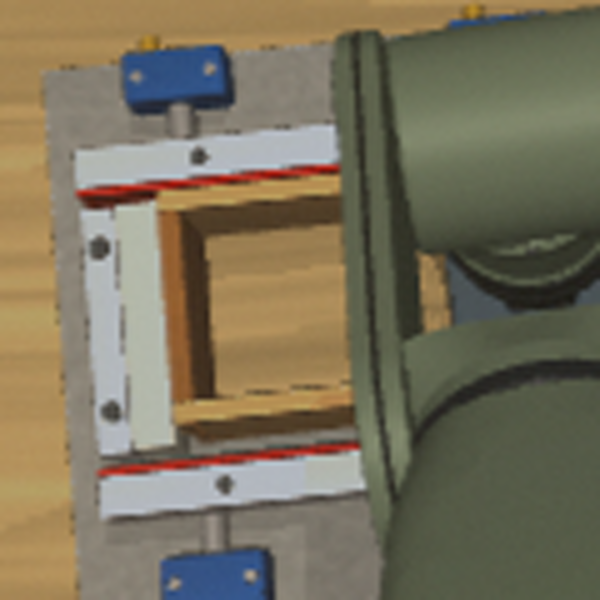

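>>> send_rows --commands '[[[0,0.01,0,0,0,0],[0,0.02,0,0,0,0],[0,0.03,0,0,0,0],[0,0.04,0,0,0,0]]]'

```text
time_s: 18.92
ee_pos: [555.6, 88.8, 56.0]
ee_rot: [1.7, 90.0, 6.3]
force: [0.5, -1.8, -0.4]
gripper_width: 61.6
```

>>> send_rows --commands '[[[0,0.005,0,0,0,0],[0,0.01,0,0,0,0]]]'

```text
time_s: 19.18
ee_pos: [555.6, 89.8, 56.0]
ee_rot: [29.3, 90.0, 33.9]
force: [-0.9, -1.0, -0.6]
gripper_width: 61.9
```

>>> send_rows --commands '[[[0,0.01,0,0,0,0],[0,0.015,0,0,0,0],[0,0.015,0,0,0,0]]]'

```text
time_s: 19.55
ee_pos: [555.6, 90.6, 56.0]
ee_rot: [-70.6, 89.9, -66.0]
force: [0.4, -4.7, 0.6]
gripper_width: 61.6
```

>>> send_rows --commands '[[[0,0.005,0,0,0,0],[0,0.01,0,0,0,0]]]'

```text
time_s: 19.8
ee_pos: [555.7, 90.6, 56.1]
ee_rot: [-80.0, 89.8, -75.3]
force: [2.5, -9.0, 1.4]
gripper_width: 61.7
```

The position is stuck and the force has risen to 9 N, so the drawer is on the stop. Backing straight off, then up.

>>> send_rows --commands '[[[0,-0.05,0,0,0,0],[0,-0.2,0,0,0,0],[0,-0.5,0,0,0,0],[0,-0.9,0,0,0,0],[-0.3,-0.9,0,0,0,0],[-0.8,-0.9,0,0,0,0],[-1,-0.9,0,0,0,0]]]'

```text
time_s: 20.68
ee_pos: [563.9, 2.0, 158.9]
ee_rot: [3.3, 89.7, 7.8]
force: [0.1, -0.2, -0.1]
gripper_width: 61.3
```

>>> send_rows --commands '[[[-0.4,-0.4,0,0,0,0],[-0.8,-0.9,-0.2,0,0,0],[-0.8,-1,-0.2,0,0,0],[-0.8,-1,-0.2,0,0,0]]]'

```text
time_s: 21.18
ee_pos: [550.2, -99.3, 235.4]
ee_rot: [108.2, 89.9, 112.7]
force: [0.4, 0.4, -1.0]
gripper_width: 61.5
```

>>> send_rows --commands '[[[0,-0.3,-0.4,0,0,0],[0,-0.6,-0.9,0,0,0],[0,-0.6,-1,0,0,0],[0,-0.6,-1,0,0,0]]]'

```text
time_s: 21.68
ee_pos: [455.5, -165.4, 235.1]
ee_rot: [112.8, 89.9, 117.4]
force: [-0.2, 0.5, 1.0]
gripper_width: 61.8
```

```bash
python3 - <<'E'
from h import *
from workcell import env
s=env.state(); print(s["time_s"],s["ee_pos"],local(C,s["ee_pos"]),s["force"])
p,d=env.grab_frame("top"); cv2.imwrite("pics/t7.png",p[:,:,::-1]); cv2.imwrite("pics/t7c.png",cv2.resize(p[185:305,180:300],(600,600),interpolation=cv2.INTER_CUBIC)[:,:,::-1])
p,d=env.grab_frame("scene"); cv2.imwrite("pics/s7.png",p[:,:,::-1])
E
```

```text
21.675 [ 455.53173552 -165.42710681  235.11059279] [-120.02738388 -225.82691516] [-0.16499593  0.47732359  0.97324936]
```

View pics/t7c.png

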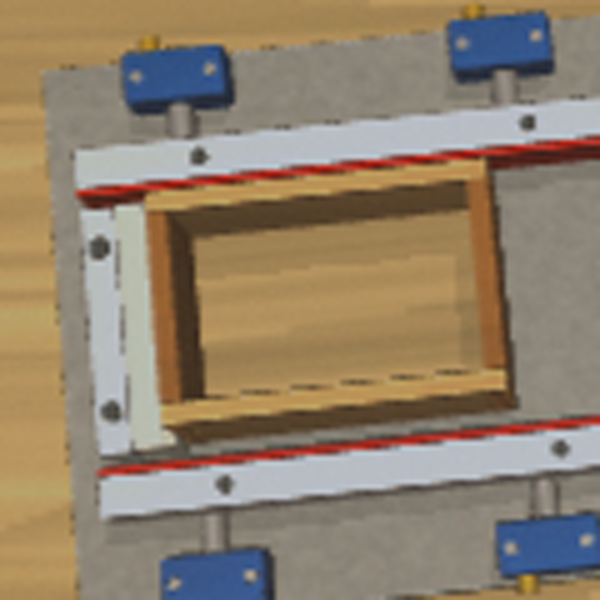

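View pics/s7.png

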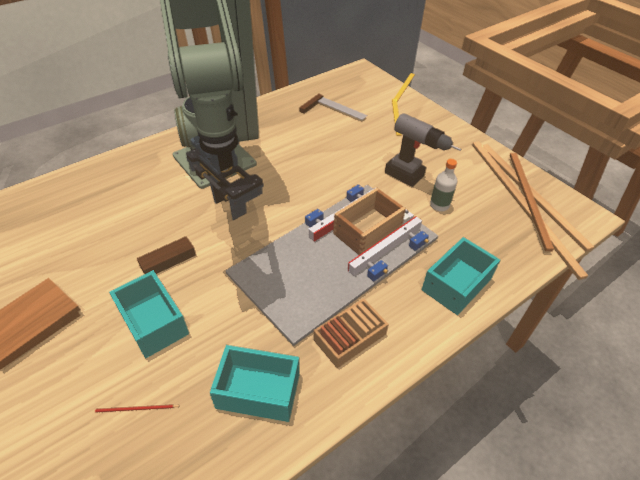

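```bash
python3 - <<'E'
from h import *
from workcell import env
c=env.get_calibration("top")
A=lambda q:(np.array(q,float)+.5)/5-.5+[180,185]
D,r=fit(c,DR,A([[145,195],[487,157],[507,385],[162,425]]),[500,100,0.1]); print(r.round(1),local(C,D),np.degrees(D[2]-C[2]))
# trailing edge rim height/depth check
d=env.grab_frame("top")[1]
T=np.linalg.inv(c["camera_from_world"]);K=c["mtx"]
for l in ([50,75,0],[-50,75,0],[50,-75,0],[-50,-75,0],[0,75,0],[0,-75,0]):
    w=pose2(D,[[l[0],l[1],100]]); u,v=proj(c,w)[0].round().astype(int); z=d[v,u]
    p=T@[(u-K[0,2])/K[0,0]*z,-(v-K[1,2])/K[1,1]*z,-z,1]; print(l,p[:3].round(1))
E
```

```text
[[-0.3 -0.5]
 [-0.3 -0.3]
 [ 0.5  0.6]
 [ 0.1  0.2]] [  0.6108761  119.61240626] 0.42349518816579484
[50, 75, 0] [593.  267.3  95.7]
[-50, 75, 0] [493.5 259.2  99.7]
[50, -75, 0] [605.5 117.5  98.6]
[-50, -75, 0] [505.9 109.5 101.2]
[0, 75, 0] [541.9 263.2 103.7]
[0, -75, 0] [554.7 113.3 103.7]
```

```bash
python3 -c "
from workcell import env
print(env.job_done())"
```

```text
the job is handed in; nothing more can be done
None
```

The drawer now rests against the end stop between the rails, and I have handed the job in; no verdict was reported. I straightened and centred it on the open bed with one two-finger push on its near side. I then pushed it up the lane from its trailing end until it met the stop, and backed the arm off.

**Final camera check:** The drawer is at clamp x ≈ +0.6 mm and y ≈ 119.6 mm (home is 0, 120), turned about 0.4°. Its rim lies level to within the few millimetres of depth noise.

**Forces:** At the stop, the fingers stopped moving while the force rose to about 9 N, the highest reading I saw. Readings during the pushes were 2 to 4 N, taken at the end of each move rather than continuously.

**Rails and surroundings:** The pictures show about 11 mm of clearance to each rail and the robot clear of everything. The glue bottle, drill, packer tray and offcut look unmoved in the last scene picture, though I did not measure them again. None of the checks failed or disagreed.

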